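Move the knob samples to the display in reverse order

ROBOT

A 7-joint arm with a two-finger parallel gripper is mounted at the origin on the work surface. World frame = base frame: x ahead of the robot, y to its left, z up, the work surface at z = 0. Lengths are in m, angles in rad, forces in N, time in s.
With the tool pointing down it reaches from about 0.4 to 0.875 m from the base axis. Payload 6.5 kg.
Tool frame: the origin (TCP) lies midway between the tips of the shut fingers; the grasp point (between the pads) lies 19 mm behind it; z points along the fingers, y is the line along which they close (so a half turn about z gives the same grasp; the last joint's range is limited). The gripper opens to 88 mm and grips with 3 to 60 N. Pads are 18 mm wide; open, the fingers measure 123 mm over their backs; the gripper's body (75 mm by 187 mm) begins 45 mm behind the grasp point.
Start: joints at [-1.194, 0.536, -0.004, 1.538, 0.003, 1.067, -0.071], TCP at [0.279, 0.587, 0.216] pointing down, gripper open.
Joint ranges: [-2.7, 2.7], [-0.37, 2.16], [-1.27, 1.26], [0.24, 2.4], [-1.31, 4.45], [0.19, 1.91], [-2.76, 2.76]. Speed limits (rad/s): [2.39, 2.39, 3.14, 3.14, 3.14, 3.14, 3.14].

INTERFACE

Orientations are given as a rotation vector (axis times angle).
In Python, from bench import robot, eyes, order gives the robot as it stands.
- The arm moves only by the tool play_rows, never from a script. Its argument "motion" is a list that holds one entry, the list of rows, each a list of 4 numbers: the shift along the world's x, y, z in mm, then the turn about the world's z in degrees. In form: [[[x, y, z, turn], ...]]. A call has 1 to 20 rows; each row is the pose to reach, as a shift and turn from the pose commanded when the call began; what a row does not reach only later rows make up. A row lasts 1/10 s, in which the tool goes at most 50 mm and 8.59 degrees, less where a joint would pass 70% of its speed; a pose out of reach is approached as far as the arm can. A call with a gripper value outside its range is refused whole. "hand" is the finger opening in mm, from 0 to 88.1, set as the call begins (left out, the last holds). The fingers move at their own pace and stop on an object; "squeeze" is the grip in N (left out, the last holds). Time passes only in rows, so rows that repeat a pose let the fingers close. It gives the time, the measured TCP pose, the force, the opening and the grip force at its end, in the units of the state.
- robot.sense(): the state, without advancing time (a new reading comes with each control period).
- eyes.snapshot(name): name is "side" or "top" or "wrist"; returns the picture (400x640x3 uint8, blue, green, red); there is no depth.
- eyes.camera_info(name): a dict with "camera_matrix" (3x3 intrinsics, pixels), "eye" and "rotation" of the camera in the world; the wrist camera has in their place "tool_from_camera" (4x4, takes a point from camera to tool coordinates, whose origin is the TCP and whose axes are the flange's). Camera axes: x right, y down, z forward; pixel columns grow to the right and rows downward; lengths in m; the calibration is good to about 2 mm. A picture is of the moment at which its call begins: read the wrist's pose just before it. camera_info takes no time and is no camera call.
- order.close_job(): hands the job in; it is judged then, once.
The state is a dict: "clock": time; "joints": joint angles; "qvel": joint speeds; "joint_efforts": joint torques, N m; "tcp_pos": TCP position; "eef_rot": TCP orientation; "force": force on the tool from outside, world axes, zero at the start; "wrist_torque": the same for the moment, N m; "width": finger opening in m; "gripper_force": force on a finger pad.
Only numpy, scipy, OpenCV 4.12 (cv2) and the standard library are available. Lean on these libraries where they do the work, as an engineer would, in place of code of your own. Each camera call takes 0.05 s, during which the arm holds its last target. There are 200 camera calls.

TASK

Move the four door knobs from the grey stock tray to the dark walnut display plinth, one on each blue felt disc, in reverse order along the row: the knob at the tray's left end goes to the plinth's right end, and so on, so that the row is mirrored. Stand each one upright in the middle of its disc, let go, and do not tip any knob over on the way.

Things in the scene. Friction and masses are not known exactly. Their poses are not given: they have to be found in the camera images.
- knob_brass: Loose door knob sample: satin brass knob with a rounded drum head, 40 mm diameter. 58 mm tall: round base 44 mm across, 6 mm thick, neck 22 mm across, head from 18 to 58 mm above the underside; grip its sides at 42 mm. Stands upright, 0.11 to 0.4 kg. Origin: centre of the underside, z up. Starts on the tile of its finish, within 15 degrees of the tile's axes.
- knob_black: Loose door knob sample: black iron knob with a square head, 36 x 36 mm in plan. 58 mm tall: round base 44 mm across, 6 mm thick, neck 22 mm across, head from 18 to 58 mm above the underside; grip its sides at 42 mm. Stands upright, 0.11 to 0.4 kg. Origin: centre of the underside, z up. Starts on the tile of its finish, within 15 degrees of the tile's axes.
- knob_white: Loose door knob sample: white porcelain mushroom knob, head 42 mm diameter. 58 mm tall: round base 44 mm across, 6 mm thick, neck 22 mm across, head from 18 to 58 mm above the underside; grip its sides at 42 mm. Stands upright, 0.11 to 0.4 kg. Origin: centre of the underside, z up. Starts on the tile of its finish, within 15 degrees of the tile's axes.
- knob_nickel: Loose door knob sample: brushed nickel knob with a cylindrical head, 34 mm diameter, and a black rubber dot on top. 58 mm tall: round base 44 mm across, 6 mm thick, neck 22 mm across, head from 18 to 58 mm above the underside; grip its sides at 42 mm. Stands upright, 0.11 to 0.4 kg. Origin: centre of the underside, z up. Starts on the tile of its finish, within 15 degrees of the tile's axes.
- tile_brass: Fixed plain green tile on the grey stock tray, 76 mm (x) by 62 mm (y), 3 mm thick, with a thin brass-yellow strip along its near (-x) edge: the stock place of the brass knob, marking where in the row it stood. Origin: centre of the underside, axes along the tray's.
- tile_black: Fixed plain green tile on the grey stock tray, 76 mm (x) by 62 mm (y), 3 mm thick, with a thin black strip along its near (-x) edge: the stock place of the black knob, marking where in the row it stood. Origin: centre of the underside, axes along the tray's.
- tile_white: Fixed plain green tile on the grey stock tray, 76 mm (x) by 62 mm (y), 3 mm thick, with a thin white strip along its near (-x) edge: the stock place of the white knob, marking where in the row it stood. Origin: centre of the underside, axes along the tray's.
- tile_nickel: Fixed plain green tile on the grey stock tray, 76 mm (x) by 62 mm (y), 3 mm thick, with a thin mid-grey strip along its near (-x) edge: the stock place of the nickel knob, marking where in the row it stood. Origin: centre of the underside, axes along the tray's.
- stock_tray: Fixed mid-grey plastic bar, 90 mm (x) by 400 mm (y), top 20 mm above its origin; carries the four tiles in a row at y = +112.5, +37.5, -37.5, -112.5 mm. Origin: centre of the underside; x across the bar, y along it to the robot's left (yaw within 8 degrees). A small loose door stop stands at its end y = +180 mm, no part of the job.
- display_plinth: Fixed dark walnut bar, 90 mm (x) by 400 mm (y), flat top 30 mm above its origin, with four flush blue felt discs 60 mm across at x = 0, y = +112.5, +37.5, -37.5, -112.5 mm. Origin: centre of the underside; x across the bar, y along it to the robot's left (yaw within 8 degrees). Either bar may be the nearer one. Loose hinge pins lie at y = +-180 mm, no part of the job.
Not all that is in view belongs to the job. Of the things like the knob_black, leave any that is orange or purple; of the rest the larger one is meant.

How it is judged:
By the outcome, as a careful person would: the job done as asked, in the order asked, and still so for the second after the job is handed in, with the robot touching nothing.
It also fails if it takes over 96 s, if anything falls off the work surface, if the arm or the gripper's body presses on something with over 40 N, if the wrist force passes 120 N, or if a joint passes its speed limit or range.

## Working session

There is one attempt and no reset: what is moved stays moved. The work goes in short steps, Python scripts to look and compute and a tool call to move; the robot and the scene stay as the last step left them, time stands still between calls to the robot, and variables do not carry over. Pictures are saved under pics/ and viewed, at most 14 in all, crops included, and the job is handed in when it is done.

Besides the shell and the picture viewer there is one more tool, called after "Request:" as name(argument=value, ...), one argument or row to a line, values as JSON. play_rows: Moves the arm, as the interface text tells. Its arguments: {"type":"object","properties":{"motion":{"type":"array"},"hand":{"type":"number"},"squeeze":{"type":"number"}},"required":["motion"]}

```bash
mkdir -p pics; ls; python3 - <<'E'
from bench import robot, eyes
import cv2
s=robot.sense(); print(s['clock'],s['tcp_pos'],s['eef_rot'],s['width'])
for n in("top","side"):
    cv2.imwrite(f"pics/{n}0.png",eyes.snapshot(n)); c=eyes.camera_info(n); print(n,c)
print(eyes.camera_info("wrist"))
E
```

```text
pics
0.0 [0.27825992 0.58670732 0.21481601] [-6.89708135e-01 -3.06470087e+00  2.73085789e-03] 0.08830213983576705
top {'camera_matrix': array([[501.5742588 ,   0.        , 317.81630173],
       [  0.        , 501.5742588 , 197.92173684],
       [  0.        ,   0.        ,   1.        ]]), 'eye': array([ 0.36605943, -0.03820987,  0.96232184]), 'rotation': array([-2.12750395,  2.15551466, -0.12901171])}
side {'camera_matrix': array([[370.22755177,   0.        , 323.31329932],
       [  0.        , 370.22755177, 198.83852935],
       [  0.        ,   0.        ,   1.        ]]), 'eye': array([ 0.37886103, -0.53465413,  0.49649829]), 'rotation': array([-2.27095834,  0.20468241, -0.07995443])}
{'camera_matrix': array([[333.83200362,   0.        , 318.55728889],
       [  0.        , 333.83200362, 196.78352127],
       [  0.        ,   0.        ,   1.        ]]), 'tool_from_camera': array([[ 2.00786336e-04, -9.63471272e-01, -2.67811626e-01,
         6.86298349e-02],
       [ 9.99999251e-01, -1.29878093e-04,  1.21697479e-03,
         4.82566434e-04],
       [-1.20730311e-03, -2.67811670e-01,  9.63470525e-01,
        -1.69065418e-01],
       [ 0.00000000e+00,  0.00000000e+00,  0.00000000e+00,
         1.00000000e+00]])}
```

View pics/top0.png

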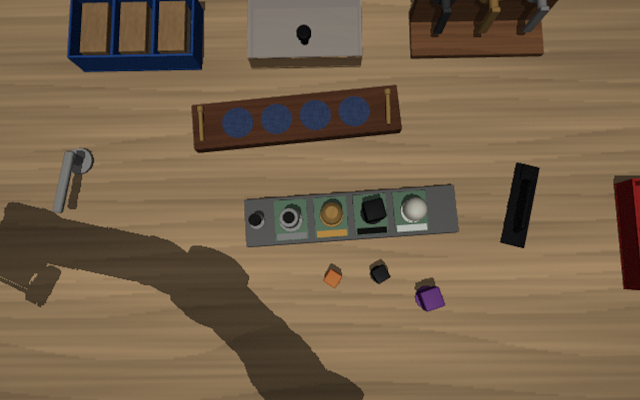

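View pics/side0.png

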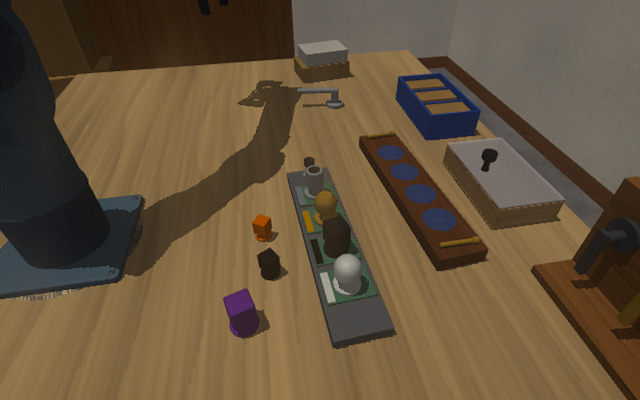

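The top view shows the grey tray nearer to the robot, with nickel (290,217), brass (331,212), black (374,210) and white (414,209) from left to right. Behind it is the plinth, with discs at (238,122), (277,118), (315,114) and (354,110).

Things that could be taken for knob_black:
- the large black one on the black-strip tile (374,210)
- a small black one (380,272)
- orange (333,276)
- purple (430,297)
- the door stop (256,220)
- a dark knob on the drawer (304,34)

I choose (374,210).

```bash
cat > h.py <<'E'
import numpy as np, cv2
from scipy.spatial.transform import Rotation as R
from bench import robot, eyes
def cam(n, s=None):
    c=eyes.camera_info(n); K=c['camera_matrix']
    if n!='wrist': return K,R.from_rotvec(c['rotation']).as_matrix(),np.array(c['eye'])
    T=c['tool_from_camera']; Rt=R.from_rotvec(s['eef_rot']).as_matrix()
    return K,Rt@T[:3,:3],Rt@T[:3,3]+s['tcp_pos']
def ray(C,px,z):
    K,Rm,e=C; p=np.atleast_2d(np.asarray(px,float))
    d=np.c_[p,np.ones(len(p))]@np.linalg.inv(K).T@Rm.T
    return e+d*((z-e[2])/d[:,2])[:,None]
def proj(C,P):
    K,Rm,e=C; q=(np.atleast_2d(P)-e)@Rm@K.T; return q[:,:2]/q[:,2:]
def comps(m,amin):
    n,l,s,c=cv2.connectedComponentsWithStats(m.astype(np.uint8))
    return [(s[i,4],c[i],l==i) for i in range(1,n) if s[i,4]>=amin]
E
python3 - <<'E'
from h import *
im=cv2.imread('pics/top0.png'); C=cam('top'); print(C[1].round(3))
h=cv2.cvtColor(im,cv2.COLOR_BGR2HSV)
blue=(h[...,0]>105)&(h[...,0]<130)&(h[...,1]>70)
blue[:85]=0; blue[160:]=0
d=sorted([c[1] for c in comps(blue,300)],key=lambda p:p[0])
D=ray(C,d,.03); print('discs',D.round(4).tolist(), np.linalg.norm(np.diff(D,axis=0),axis=1))
g=(h[...,0]>50)&(h[...,0]<95)&(h[...,1]>50)
g[:180]=0;g[245:]=0
for a,c,m in comps(g,60): print('green',a,c)
px=[(290,217),(331,212),(374,210),(414,209)]
print(ray(C,px,.081).round(4))
tr=[]
gray=(h[...,1]<40)&(h[...,2]>50)
for a,c,m in comps(gray,100):
    if 180<c[1]<250 and 240<c[0]<470: print('gray',a,c)
cv2.imwrite('pics/c0.png',cv2.resize(im[175:260,235:470],None,fx=3.4,fy=3.4,interpolation=cv2.INTER_CUBIC))
E
```

```text
[[-0.012 -0.99   0.138]
 [-1.     0.014  0.017]
 [-0.019 -0.138 -0.99 ]]
discs [[0.6449, 0.131, 0.03], [0.6513, 0.0564, 0.03], [0.6575, -0.0182, 0.03], [0.6638, -0.0931, 0.03]] [0.07483787 0.07490858 0.07513156]
green 441 [403.55328798 203.02267574]
green 606 [367.47194719 211.169967  ]
green 536 [329.12313433 211.75373134]
green 548 [290.7080292  212.37591241]
[[ 0.4554  0.0263  0.081 ]
 [ 0.4632 -0.0462  0.081 ]
 [ 0.4657 -0.1221  0.081 ]
 [ 0.4665 -0.1925  0.081 ]]
gray 5896 [355.63924695 216.59006106]
```

View pics/c0.png

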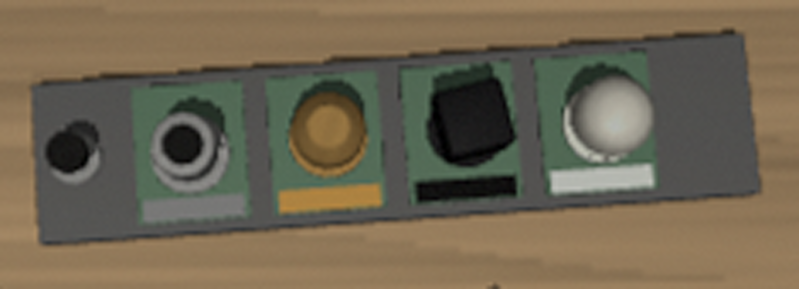

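The discs measure 75 mm apart as they should, and the plinth's yaw is about +4.8°. The crop confirms the chosen large black square knob sits on the black-strip tile, at crop (470,120). Next I move over the tray for a wrist view.

Request:
play_rows(
  motion=[
    [[182,-677,15,-62],[182,-677,15,-62],[182,-677,15,-62],[182,-677,15,-62],[182,-677,15,-62],[182,-677,15,-62],[182,-677,15,-62],[182,-677,15,-62],[182,-677,15,-62],[182,-677,15,-62],[182,-677,15,-62],[182,-677,15,-62],[182,-677,15,-62],[182,-677,15,-62],[182,-677,15,-62],[182,-677,15,-62],[182,-677,15,-62],[182,-677,15,-62],[182,-677,15,-62],[182,-677,15,-62]],
  ],
  hand=88,
  squeeze=25,
)

```text
clock: 2.1
tcp_pos: [0.4605, -0.0888, 0.2307]
eef_rot: [-2.168, -2.273, -0.0]
force: [0.0, 0.0, 0.6]
width: 0.088
gripper_force: 0.0
```

```bash
python3 - <<'E'
from h import *
s=robot.sense(); im=eyes.snapshot('wrist'); cv2.imwrite('pics/w0.png',im)
np.savez('w0.npz',p=s['tcp_pos'],r=s['eef_rot'])
print(s['clock'],s['tcp_pos'],s['eef_rot'],s['joints'])
C=cam('wrist',s)
P=[(.455,.026,.081),(.463,-.046,.081),(.466,-.122,.081),(.466,-.19,.081)]
print(proj(C,P))
E
```

```text
2.1 [ 0.46045039 -0.08878795  0.23070118] [-2.16780477e+00 -2.27344578e+00 -2.65366710e-04] [-0.41147897  0.22688886  0.58900208  2.01109081 -0.15496749  0.94670058
  0.30420713]
[[318.01112324  50.66180243]
 [322.88058138 133.6319243 ]
 [321.98808471 210.60515274]
 [318.73862229 271.87295609]]
```

View pics/w0.png

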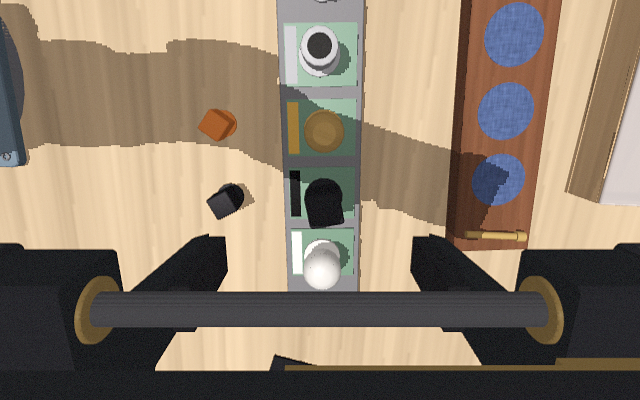

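The wrist view shows all four heads: nickel (319,45), brass (323,131), black (325,205) and white (322,268). They agree with the rays from the top view to within a few pixels. Next I measure the centres, and the yaw of the square head.

```bash
python3 - <<'E'
from h import *
w=np.load('w0.npz'); C={'w':cam('wrist',{'tcp_pos':w['p'],'eef_rot':w['r']}),'t':cam('top')}
I={'w':cv2.imread('pics/w0.png'),'t':cv2.imread('pics/top0.png')}
B={'nickel':{'w':(295,20,345,80),'t':(276,198,306,236)},'brass':{'w':(300,103,349,158),'t':(315,196,350,229)},
 'black':{'w':(301,172,349,230),'t':(358,193,390,226)},'white':{'w':(300,236,345,291),'t':(398,190,430,224)}}
for k in B:
  for v in 'wt':
    x0,y0,x1,y1=B[k][v]; im=I[v][y0:y1,x0:x1]; h=cv2.cvtColor(im,cv2.COLOR_BGR2HSV).astype(int)
    V=h[...,2];S=h[...,1];H=h[...,0]
    m={'nickel':V<60,'brass':(H<25)&(S>100),'black':V<(38 if v=='w' else 32),'white':(S<40)&(V>120)}[k]
    m=m.astype(np.uint8); a,c,mm=max(comps(m,5),key=lambda t:t[0])
    cn=max(cv2.findContours(mm.astype(np.uint8),0,1)[0],key=cv2.contourArea)
    r=cv2.minAreaRect(cn); e=cv2.minEnclosingCircle(cn); c=c+[x0,y0]; ec=np.add(e[0],[x0,y0])
    z=.081 if k in('nickel','black') else .065
    print(k,v,a,'c',c.round(1),'ec',ec.round(1),round(e[1],1),'->',ray(C[v],c,z)[0].round(4),ray(C[v],ec,z)[0].round(4),'rect',np.round(r[1],1),round(r[2],1), end=' ')
    if k=='black':
      p=cv2.boxPoints(r)+[x0,y0]; q=ray(C[v],p,.081); d=np.diff(q,axis=0); print((np.degrees(np.arctan2(d[:,1],d[:,0]))%90).round(1),end='')
    print()
# tray edges from top crop corner readings
c=np.array([(40,243),(760,192),(33,83),(742,33)])/3.4+[235,175]
q=ray(C['t'],c,.02); print(q.round(4)); 
for a,b in((0,1),(2,3)): d=q[a]-q[b]; print('yaw',np.degrees(np.arctan2(-d[0],d[1])), np.linalg.norm(d))
t=np.hstack([cv2.resize(I['w'][10:300,270:370],None,fx=2,fy=2)])
cv2.imwrite('pics/c1.png',t)
E
```

```text
nickel w 67 c [319.8  38. ] ec [319.5  43.9] 11.7 -> [0.456  0.0363 0.081 ] [0.4561 0.0315 0.081 ] rect [23.3 12.2] 5.2 
nickel t 104 c [288.3 217. ] ec [288.3 217. ] 5.7 -> [0.4554 0.0294 0.081 ] [0.4554 0.0293 0.081 ] rect [10. 11.] 90.0 
brass w 1363 c [323.4 130.6] ec [323.2 130.7] 21.6 -> [ 0.4636 -0.0444  0.065 ] [ 0.4634 -0.0444  0.065 ] rect [42. 39.] 90.0 
brass t 449 c [331.1 214.2] ec [331.3 214. ] 12.3 -> [ 0.461  -0.0465  0.065 ] [ 0.4613 -0.0469  0.065 ] rect [24. 22.] 90.0 
black w 1505 c [323.7 202.9] ec [324.7 203.9] 25.8 -> [ 0.4673 -0.1139  0.081 ] [ 0.4684 -0.1148  0.081 ] rect [47.4 36.7] 85.6 [7.2 8.  7.4]
black t 474 c [373.  210.5] ec [373.  209.7] 13.7 -> [ 0.4649 -0.1203  0.081 ] [ 0.4662 -0.1204  0.081 ] rect [23.3 23.5] 76.0 [13.3 12.3 13.3]
white w 2030 c [320.5 266.5] ec [322. 263.] 34.8 -> [ 0.4681 -0.1919  0.065 ] [ 0.4695 -0.1876  0.065 ] rect [54. 44.] 90.0 
white t 306 c [416.3 208.9] ec [416.4 208.9] 9.9 -> [ 0.4684 -0.1994  0.065 ] [ 0.4685 -0.1996  0.065 ] rect [18. 19.] 90.0 
[[ 0.4071  0.1123  0.02  ]
 [ 0.43   -0.2845  0.02  ]
 [ 0.4963  0.1169  0.02  ]
 [ 0.5187 -0.279   0.02  ]]
yaw 3.3108923059410857 0.3974959721379564
yaw 3.244693009271413 0.39655454968832893
```

View pics/c1.png

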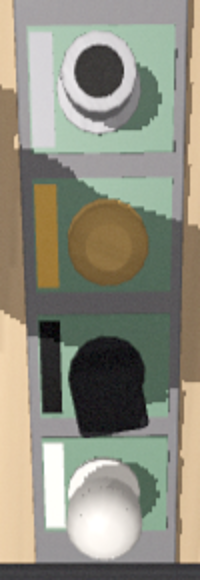

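```bash
python3 - <<'E'
from h import *
C=cam('top')
b=ray(C,[(250,67),(361,67),(205,70),(83,71),(410,57)],0); print(b.round(3))
for z in(.03,.05,.07): print(z,ray(C,[(250,57),(361,57),(203,62)],z).round(3).tolist())
print(robot.sense()['tcp_pos'])
E
```

```text
[[ 0.768  0.112  0.   ]
 [ 0.764 -0.112  0.   ]
 [ 0.764  0.203  0.   ]
 [ 0.766  0.451  0.   ]
 [ 0.783 -0.21   0.   ]]
0.03 [[0.776, 0.107, 0.03], [0.772, -0.11, 0.03], [0.768, 0.199, 0.03]]
0.05 [[0.767, 0.104, 0.05], [0.763, -0.108, 0.05], [0.759, 0.194, 0.05]]
0.07 [[0.759, 0.101, 0.07], [0.755, -0.107, 0.07], [0.751, 0.189, 0.07]]
[ 0.46050244 -0.08900394  0.23074516]
```

Request:
play_rows(
  motion=[
    [[6,-31,0,5],[6,-31,0,10],[6,-31,-40,10],[6,-31,-90,10],[6,-31,-130,10],[6,-31,-155,10],[6,-31,-170,10],[6,-31,-180,10],[6,-31,-185,10],[6,-31,-185,10],[6,-31,-185,10]],
  ],
)

```text
clock: 3.25
tcp_pos: [0.4671, -0.1208, 0.0464]
eef_rot: [1.963, 2.451, 0.001]
force: [-0.4, 0.5, -0.1]
width: 0.0879
gripper_force: 0.0
```

Request:
play_rows(
  motion=[
    [[0,0,0,0],[0,0,0,0],[0,0,0,0],[0,0,0,0],[0,0,0,0],[0,0,0,0],[0,0,0,0],[0,0,0,0]],
  ],
  hand=0,
  squeeze=30,
)

```text
clock: 4.05
tcp_pos: [0.4666, -0.1207, 0.0457]
eef_rot: [1.963, 2.452, 0.0]
force: [-0.2, 0.0, -0.1]
width: 0.0356
gripper_force: 29.9
```

Request:
play_rows(
  motion=[
    [[0,0,10,0],[0,0,30,0],[0,0,65,0],[0,0,100,0],[10,10,115,-1],[30,29,115,-2],[55,53,115,-4],[80,77,115,-6],[105,101,115,-8],[130,125,115,-8],[155,149,115,-8],[175,168,115,-8],[183,175,115,-8],[185,177,115,-8],[185,177,95,-8],[185,177,65,-8],[185,177,40,-8],[185,177,25,-8],[185,177,15,-8],[185,177,15,-8]],
  ],
)

```text
clock: 6.05
tcp_pos: [0.6506, 0.0555, 0.06]
eef_rot: [-2.13, -2.308, 0.003]
force: [0.3, 0.3, -1.7]
width: 0.0359
gripper_force: 29.9
```

```bash
python3 - <<'E'
from h import *
s=robot.sense(); im=eyes.snapshot('wrist'); cv2.imwrite('pics/w1.png',im)
print(s['tcp_pos'],s['force'],s['width'],s['gripper_force'],s['joints'])
E
```

```text
[0.65060792 0.05554789 0.06001691] [ 0.26548349  0.2838822  -1.74372784] 0.03586520386765719 29.916810393333435 [-0.45617731  0.77512175  0.45117287  1.64536578 -0.42870789  0.82295771
  0.25899496]
```

View pics/w1.png

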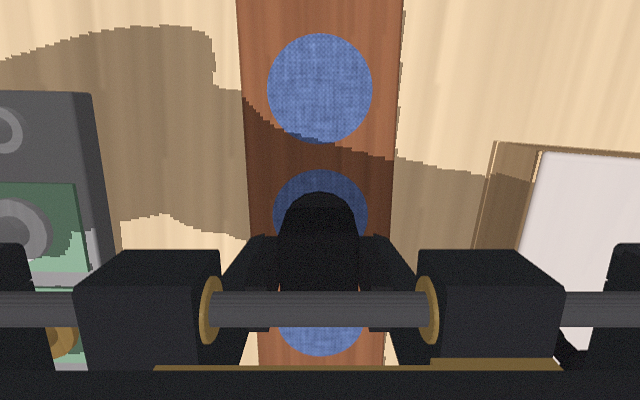

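The wrist view shows the black knob held upright, its base at about (320,215) inside the second disc, whose visible span is columns 271–368. It is centred, so I lower it and let go.

Request:
play_rows(
  motion=[
    [[1,1,-3,0],[1,1,-6,0],[1,1,-7,0],[1,1,-7,0],[1,1,-7,0]],
  ],
)

```text
clock: 6.6
tcp_pos: [0.6526, 0.0573, 0.0539]
eef_rot: [2.13, 2.309, 0.0]
force: [-0.8, -0.6, -2.6]
width: 0.0357
gripper_force: 29.9
```

Request:
play_rows(
  motion=[
    [[0,0,0,0],[0,0,0,0],[0,0,0,0],[0,0,0,0],[0,0,0,0],[0,0,0,0]],
  ],
  hand=88,
)

```text
clock: 7.2
tcp_pos: [0.6526, 0.0573, 0.0538]
eef_rot: [2.13, 2.309, 0.0]
force: [0.4, -0.2, -0.2]
width: 0.0815
gripper_force: 0.0
```

Request:
play_rows(
  motion=[
    [[0,0,15,0],[0,0,50,0],[0,0,90,0],[-30,-16,106,-1],[-70,-38,106,-1],[-110,-60,106,-1],[-150,-81,106,-1],[-180,-97,106,-1],[-190,-103,106,-1],[-190,-103,106,-1],[-190,-103,80,-1],[-190,-103,45,-1],[-190,-103,15,-1],[-190,-103,0,-1],[-190,-103,-8,-1],[-190,-103,-8,-1],[-190,-103,-8,-1]],
  ],
)

```text
clock: 8.9
tcp_pos: [0.4638, -0.0455, 0.0463]
eef_rot: [2.149, 2.291, 0.002]
force: [0.5, -0.1, 0.6]
width: 0.0881
gripper_force: 0.0
```

Request:
play_rows(
  motion=[
    [[0,0,0,0],[0,0,0,0],[0,0,0,0],[0,0,0,0],[0,0,0,0],[0,0,0,0],[0,0,0,0],[0,0,0,0]],
  ],
  hand=0,
  squeeze=30,
)

```text
clock: 9.7
tcp_pos: [0.4626, -0.0457, 0.0457]
eef_rot: [2.15, 2.291, 0.0]
force: [1.0, 0.0, -1.0]
width: 0.0368
gripper_force: 28.4
```

The width of 36.8 mm is less than the 40 mm head, so I check before lifting.

```bash
python3 - <<'E'
from h import *
s=robot.sense(); im=eyes.snapshot('wrist'); t=eyes.snapshot('top'); cv2.imwrite('pics/top1.png',t)
print(s['tcp_pos'],s['force'],s['width'],s['gripper_force'],robot.sense()['width'])
cv2.imwrite('pics/c2.png',cv2.resize(im[100:300,200:440],None,fx=3,fy=3))
E
```

```text
[ 0.46259177 -0.04567215  0.04567384] [ 0.95041768  0.00250781 -1.01045758] 0.036760557930036686 28.36987296352163 0.03701341163155325
```

View pics/c2.png

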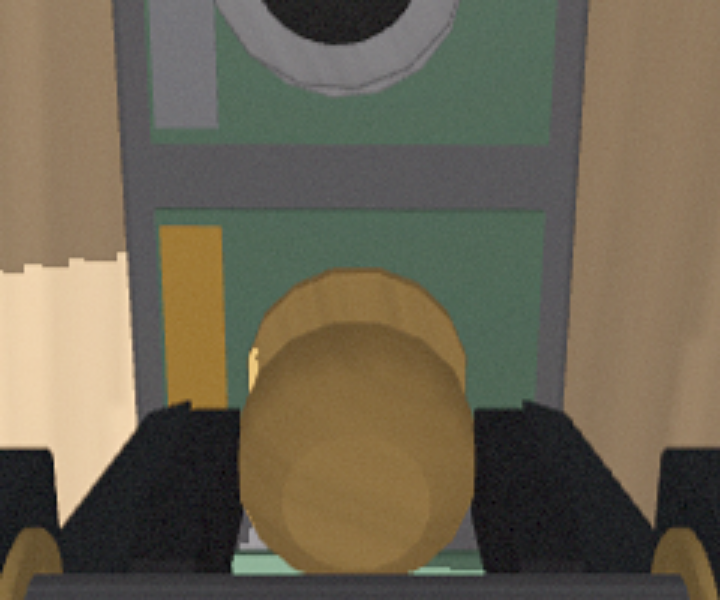

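The brass knob is upright and gripped centrally; it has a barrel-shaped head, which accounts for the width. I carry it to the third disc.

Request:
play_rows(
  motion=[
    [[0,0,8,0],[0,0,25,0],[0,0,55,0],[0,0,90,0],[8,1,112,0],[25,4,115,1],[55,8,115,1],[85,12,115,1],[115,16,115,1],[145,20,115,1],[172,24,115,1],[188,27,115,1],[195,28,115,1],[195,28,110,1],[195,28,85,1],[195,28,55,1],[195,28,32,1],[195,28,20,1],[195,28,14,1],[195,28,14,1]],
  ],
  squeeze=40,
)

```text
clock: 11.8
tcp_pos: [0.657, -0.0179, 0.0596]
eef_rot: [-2.13, -2.309, 0.001]
force: [-0.3, -0.2, -2.5]
width: 0.0366
gripper_force: 37.6
```

```bash
python3 - <<'E'
from h import *
s=robot.sense(); im=eyes.snapshot('wrist')
print(s['tcp_pos'],s['force'],s['width'],s['gripper_force'])
cv2.imwrite('pics/c3.png',cv2.resize(im[50:300,160:480],None,fx=2,fy=2))
E
```

```text
[ 0.65699022 -0.01790678  0.05964501] [-0.2935116  -0.19758119 -2.54455961] 0.03659076179721073 37.61292852926999
```

View pics/c3.png

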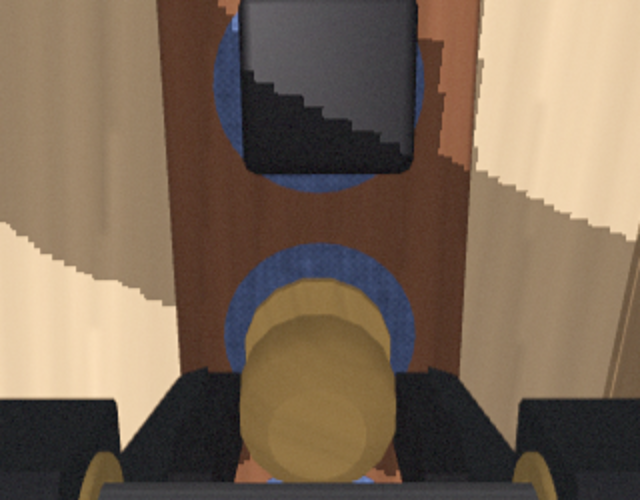

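The brass knob's base is centred over the third disc at crop (320,330), and the black knob stands well behind it. I lower it and release.

Request:
play_rows(
  motion=[
    [[0,0,-3,0],[0,0,-6,0],[0,0,-7,0],[0,0,-7,0],[0,0,-7,0]],
  ],
)

```text
clock: 12.35
tcp_pos: [0.6575, -0.0177, 0.0528]
eef_rot: [2.13, 2.309, 0.0]
force: [0.1, 0.0, -3.3]
width: 0.0364
gripper_force: 37.6
```

Request:
play_rows(
  motion=[
    [[0,0,0,0],[0,0,0,0],[0,0,0,0],[0,0,0,0],[0,0,0,0],[0,0,0,0],[0,0,0,0]],
  ],
  hand=88,
)

```text
clock: 13.05
tcp_pos: [0.6575, -0.0177, 0.0527]
eef_rot: [2.13, 2.309, -0.0]
force: [-0.2, 0.0, 0.2]
width: 0.0876
gripper_force: 0.0
```

Request:
play_rows(
  motion=[
    [[0,0,15,0],[0,0,50,0],[0,0,90,0],[-30,7,107,-1],[-70,16,107,-1],[-110,26,107,-1],[-150,36,107,-1],[-185,44,107,-1],[-202,48,107,-1],[-202,48,107,-1],[-202,48,80,-1],[-202,48,45,-1],[-202,48,15,-1],[-202,48,0,-1],[-202,48,-7,-1],[-202,48,-7,-1],[-202,48,-7,-1]],
  ],
)

```text
clock: 14.75
tcp_pos: [0.4567, 0.0302, 0.0465]
eef_rot: [2.15, 2.29, 0.002]
force: [0.2, 1.0, 0.5]
width: 0.0879
gripper_force: 0.0
```

Request:
play_rows(
  motion=[
    [[0,0,0,0],[0,0,0,0],[0,0,0,0],[0,0,0,0],[0,0,0,0],[0,0,0,0],[0,0,0,0],[0,0,0,0]],
  ],
  hand=0,
  squeeze=30,
)

```text
clock: 15.55
tcp_pos: [0.4554, 0.0303, 0.0457]
eef_rot: [-2.15, -2.291, 0.0]
force: [-0.0, -0.4, 0.9]
width: 0.0328
gripper_force: 30.0
```

Request:
play_rows(
  motion=[
    [[0,0,8,0],[0,0,25,0],[0,0,55,0],[0,0,90,0],[8,-5,112,0],[28,-17,115,1],[60,-36,115,1],[92,-55,115,1],[124,-74,115,1],[156,-93,115,1],[184,-109,115,1],[201,-119,115,1],[208,-123,115,1],[208,-123,110,1],[208,-123,85,1],[208,-123,55,1],[208,-123,32,1],[208,-123,20,1],[208,-123,14,1],[208,-123,14,1]],
  ],
)

```text
clock: 17.55
tcp_pos: [0.6631, -0.0922, 0.0596]
eef_rot: [-2.129, -2.309, 0.001]
force: [-0.4, 0.4, -3.1]
width: 0.0331
gripper_force: 30.0
```

```bash
python3 - <<'E'
from h import *
s=robot.sense(); im=eyes.snapshot('wrist')
print(s['tcp_pos'],s['force'],s['width'],s['gripper_force'])
cv2.imwrite('pics/c4.png',cv2.resize(im[50:300,160:480],None,fx=2,fy=2))
E
```

```text
[ 0.66305758 -0.09222663  0.0596282 ] [-0.43258585  0.44876648 -3.07138183] 0.03306908855874816 29.999061226844788
```

View pics/c4.png

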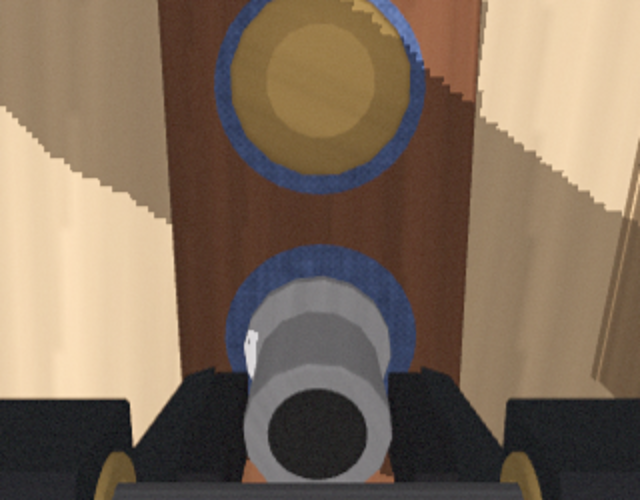

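The nickel knob is upright and centred on the right-end disc at crop (320,330), and brass is centred on the disc behind it. I lower it and release.

Request:
play_rows(
  motion=[
    [[0,-1,-3,0],[0,-1,-6,0],[0,-1,-7,0],[0,-1,-7,0],[0,-1,-7,0]],
  ],
)

```text
clock: 18.1
tcp_pos: [0.6636, -0.0937, 0.0528]
eef_rot: [2.13, 2.309, 0.0]
force: [0.6, -0.5, -2.9]
width: 0.0332
gripper_force: 30.0
```

Request:
play_rows(
  motion=[
    [[0,0,0,0],[0,0,0,0],[0,0,0,0],[0,0,0,0],[0,0,0,0],[0,0,0,0],[0,0,0,0]],
  ],
  hand=88,
)

```text
clock: 18.8
tcp_pos: [0.6635, -0.0937, 0.0527]
eef_rot: [-2.13, -2.309, 0.0]
force: [-0.6, -0.0, 1.0]
width: 0.0866
gripper_force: 0.0
```

Request:
play_rows(
  motion=[
    [[0,0,15,0],[0,0,50,0],[0,0,90,0],[-30,-16,107,-1],[-70,-37,107,-1],[-110,-58,107,-1],[-150,-79,107,-1],[-180,-95,107,-1],[-195,-102,107,-1],[-195,-102,107,-1],[-195,-102,80,-1],[-195,-102,45,-1],[-195,-102,15,-1],[-195,-102,0,-1],[-195,-102,-7,-1],[-195,-102,-7,-1],[-195,-102,-7,-1]],
  ],
)

```text
clock: 20.5
tcp_pos: [0.4697, -0.1959, 0.0467]
eef_rot: [2.149, 2.29, 0.001]
force: [-0.1, -0.9, 0.5]
width: 0.0884
gripper_force: 0.0
```

Request:
play_rows(
  motion=[
    [[0,0,0,0],[0,0,0,0],[0,0,0,0],[0,0,0,0],[0,0,0,0],[0,0,0,0],[0,0,0,0],[0,0,0,0]],
  ],
  hand=0,
  squeeze=30,
)

```text
clock: 21.3
tcp_pos: [0.4687, -0.1957, 0.0458]
eef_rot: [2.15, 2.291, 0.0]
force: [0.6, 0.4, 0.2]
width: 0.0388
gripper_force: 30.0
```

```bash
python3 - <<'E'
from h import *
s=robot.sense(); im=eyes.snapshot('wrist')
print(s['tcp_pos'],s['force'],s['width'],s['gripper_force'])
cv2.imwrite('pics/c5.png',cv2.resize(im[50:300,160:480],None,fx=2,fy=2))
E
```

```text
[ 0.46869079 -0.19569631  0.04575225] [0.5854399  0.43562811 0.19209374] 0.03882705856871417 30.00005694455467
```

View pics/c5.png

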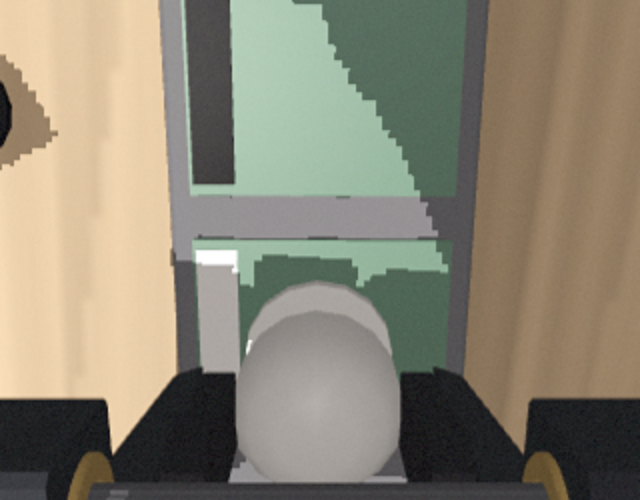

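The white knob is upright and centred between the pads. I lift it and carry it to the left-end disc.

Request:
play_rows(
  motion=[
    [[0,0,8,0],[0,0,25,0],[0,0,55,0],[0,0,90,0],[4,8,112,0],[16,30,115,1],[32,60,115,1],[49,91,115,1],[65,121,115,1],[81,151,115,1],[97,181,115,1],[113,211,115,1],[130,241,115,1],[146,271,115,1],[162,301,115,1],[172,319,115,1],[176,327,115,1],[176,327,115,1]],
  ],
)

```text
clock: 23.15
tcp_pos: [0.6443, 0.1321, 0.1606]
eef_rot: [-2.128, -2.311, 0.001]
force: [-0.8, -0.4, -1.7]
width: 0.0386
gripper_force: 30.0
```

Request:
play_rows(
  motion=[
    [[0,0,-10,0],[0,0,-35,0],[0,0,-65,0],[0,0,-85,0],[0,0,-97,0],[0,0,-101,0],[0,0,-101,0]],
  ],
)

```text
clock: 23.85
tcp_pos: [0.6444, 0.1304, 0.0597]
eef_rot: [2.131, 2.308, -0.001]
force: [-0.5, -0.3, -0.7]
width: 0.0388
gripper_force: 30.0
```

```bash
python3 - <<'E'
from h import *
s=robot.sense(); im=eyes.snapshot('wrist')
print(s['tcp_pos'],s['force'],s['width'],s['gripper_force'])
cv2.imwrite('pics/c6.png',cv2.resize(im[50:300,160:480],None,fx=2,fy=2))
E
```

```text
[0.64439607 0.13041822 0.05970784] [-0.53694469 -0.33070564 -0.66921037] 0.038832551367763764 29.996963196317665
```

View pics/c6.png

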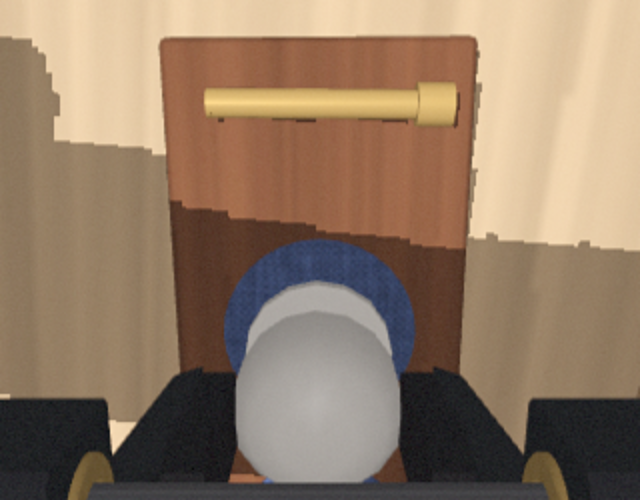

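The white knob's base is centred over the left-end disc at crop (320,330). I lower it, release and lift away.

Request:
play_rows(
  motion=[
    [[0,0,-3,0],[0,0,-6,0],[0,0,-7,0],[0,0,-7,0],[0,0,-7,0]],
  ],
)

```text
clock: 24.4
tcp_pos: [0.6446, 0.1314, 0.0529]
eef_rot: [2.13, 2.309, 0.0]
force: [-0.3, 0.5, -0.9]
width: 0.0389
gripper_force: 30.0
```

Request:
play_rows(
  motion=[
    [[0,0,0,0],[0,0,0,0],[0,0,0,0],[0,0,0,0],[0,0,0,0],[0,0,0,0],[0,0,0,0]],
  ],
  hand=88,
)

```text
clock: 25.1
tcp_pos: [0.6445, 0.1313, 0.0527]
eef_rot: [2.13, 2.309, -0.0]
force: [0.6, 0.3, 0.2]
width: 0.0876
gripper_force: 0.0
```

Request:
play_rows(
  motion=[
    [[0,0,15,0],[0,0,50,0],[0,0,95,0],[0,0,140,0],[0,40,150,0],[-30,80,150,0],[-60,120,150,0],[-100,160,150,0],[-140,200,150,0],[-180,240,150,0],[-200,260,150,0],[-200,260,150,0],[-200,260,150,0]],
  ],
)

```text
clock: 26.4
tcp_pos: [0.4438, 0.3923, 0.2036]
eef_rot: [-2.127, -2.312, -0.001]
force: [0.5, -1.4, 0.2]
width: 0.0881
gripper_force: 0.0
```

```bash
python3 - <<'E'
from h import *
t=eyes.snapshot('top'); s=eyes.snapshot('side')
a=cv2.resize(t[75:255,180:470],(800,497))
cv2.imwrite('pics/c7.png',a); cv2.imwrite('pics/c8.png',cv2.resize(s[100:350,250:520],None,fx=2.2,fy=2.2))
E
```

```text
(no output)
```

View pics/c7.png

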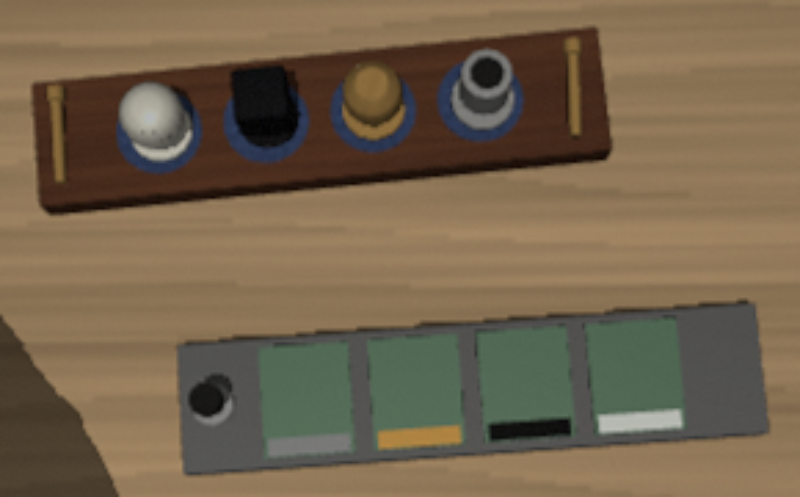

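View pics/c8.png

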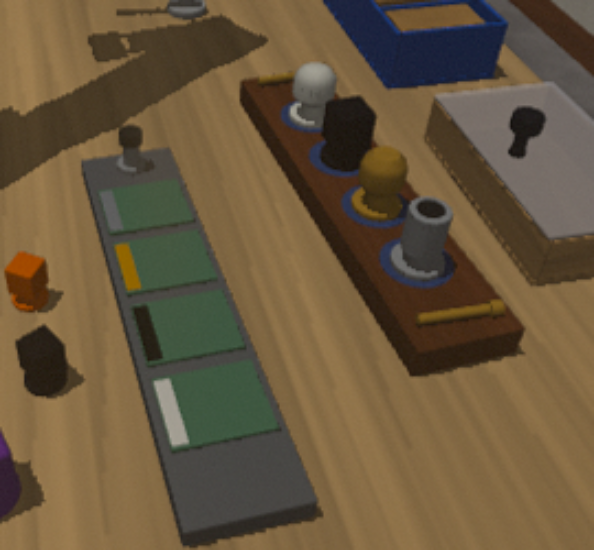

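Both views show white, black, brass and nickel standing upright and centred on the discs from left to right, which is the mirrored order. The door stop and hinge pins are untouched.

```bash
python3 -c "
from bench import order
print(order.close_job())"
```

```text
the job is handed in; nothing more can be done
None
```

All four knobs now stand upright on their discs in mirrored order (white, black, brass, nickel from left to right), and the job was handed in after about 26.5 s; no verdict came back.

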